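Set and lock the mitre table

ROBOT

A 6-joint arm with a two-finger parallel gripper is mounted at the origin on the work surface. World frame = base frame: x ahead of the robot, y to its left, z up, the work surface at z = 0. Lengths are in m, angles in rad, forces in N, time in s.
With the tool pointing down it reaches from about 0.425 to 0.95 m from the base axis. Payload 3.5 kg.
Tool frame: the origin (TCP) lies at the very end of the fingers, on their centre line; the grasp point (between the pads) lies 19 mm behind it; x points along the fingers, z is the direction in which the jaws open and shut, and the axes are right-handed (so a half turn about x gives the same grasp; the last joint's range is limited). The gripper opens to 85 mm and grips with 20 to 120 N. Pads are 22 mm wide; open, the fingers measure 114 mm over their backs; the gripper's body (76 mm by 85 mm) begins 54 mm behind the grasp point. The pads swing forward as they close: fully open they stand 13 mm farther back than shut.
Start: joints at [-0.15, 0.286, 1.577, -0, 1.279, -0.15], TCP at [0.675, 0, 0.231] pointing down, gripper open.
Joint ranges: [-2.77, 2.77], [-0.9, 2.22], [0.21, 2.48], [-1.53, 4.67], [0.24, 2.81], [-2.84, 2.84]. Speed limits (rad/s): [2.79, 2.79, 3.14, 3.14, 3.14, 3.14].

INTERFACE

Orientations are given as a unit quaternion [x, y, z, w].
In Python, from plant import ctrl, cams gives the robot as it stands.
- The arm moves only by the tool play_rows, never from a script. Its argument "rows" is a list of rows, each a list of 3 entries, a list of its own where there are three numbers: the opening in per cent of the stroke, from 0 (shut) to 100 (fully open), then the shift along the tool's x, y, z in units of 0.3 m (1.0 is 0.3 m), then the turn, a rotation vector about the tool's x, y, z in units of pi/2 rad (1.0 is pi/2 rad). A call has 1 to 10 rows; each row is the pose to reach, as a shift and turn from the pose commanded when the call began, along the tool's axes at that moment; what a row does not reach only later rows make up. A row lasts 1/12 s, in which the tool goes at most 41.7 mm and 7.16 degrees, less where a joint would pass 70% of its speed; a pose out of reach is approached as far as the arm can. A call with a number of a shift or a turn outside -1 to 1 is refused whole. A call with a gripper value outside its range is refused whole. The fingers move at their own pace and stop on an object; "force" is the grip in N (left out, the last holds). Time passes only in rows, so rows that repeat a pose let the fingers close. It gives the time, the measured TCP pose, the force and the opening at its end, in the units of the state.
- ctrl.get_state(): the state, without advancing time (a new reading comes with each control period).
- cams.read_camera(name): name is "scene" or "side" or "wrist"; returns a dict with "color" (400x640x3 uint8, red, green, blue), "fx", "fy", "cx", "cy" (pixels), "view" (4x4, takes a point from world to camera coordinates). Camera axes: x right, y down, z forward; pixel columns grow to the right and rows downward; lengths in m; the calibration is good to about 2 mm. A picture is of the moment at which its call begins. There is no depth.
- ctrl.sign_off(): hands the job in, once; it reports no verdict.
The state is a dict: "time": time; "qpos": joint angles; "dq": joint speeds; "joint_efforts": joint torques, N m; "eef_pos": TCP position; "tcp_rot": TCP orientation; "contact_force": force on the tool from outside, world axes, zero at the start; "wrist_torque": the same for the moment, N m; "opening": opening from 0.0 (shut) to 1.0 (fully open).
Only numpy, scipy, OpenCV 4.12 (cv2) and the standard library are available. Lean on these libraries where they do the work, as an engineer would, in place of code of your own. Each camera call takes 0.05 s, during which the arm holds its last target. There are 200 camera calls.

TASK

With one fingertip, push the mitre table's blue swing arm round until its black nose points at the red disc (not the green one), and then, leaving the arm pointing there, push the yellow locking lever all the way over until it reaches its stop post. Only push, with the finger on one side: do not grip the arm or the lever and leave all the other things on the bench where they are.

Things in the scene. Friction and masses are not known exactly. Their poses are not given: they have to be found in the camera images.
- mitre_table: Fixed grey mitre table: round plate, radius 210 mm, 18 mm thick, on the bench; a square ear under the lever reaches 260 mm out at its own -y (right). Origin: centre of its underside, on the swing arm's axis; +x away from the robot at yaw 0. Two fences stand 125 to 145 mm behind the axis, top 68 mm. The near half (own x below 0) carries only swing arm, lever and two discs.
- mitre_arm (a joint): Angle of the swing arm about its upright axis (rad), counter-clockwise from above positive; 0 when the nose points along the mitre table's own -x (towards the robot), positive with the nose towards the table's own -y (right, seen from the robot). Range -0.95 to 0.95; starts within 0.22 of 0. Friction 0.25 N m (2.5 N at 100 mm from the axis), no spring: it stays where left.
- swing_pivot (a point): On the swing arm's axis, at the plate's upper face (18 mm above the bench). Its x axis points along the arm to the nose, z up; it turns with the arm.
- swing_nose (a point): Point of the arm's black nose, 140 mm from the axis, 36 mm above the bench. Axes as swing_pivot: x is where the nose points. The arm: a straight bar 26 mm wide, 20 to 115 mm from the axis, 22 to 50 mm above the bench (blue sides 24 to 48 mm), then the pointed nose; dark hub of radius 21 mm, up to 56 mm above the bench, on the axis.
- red_disc: The wanted angle: a red disc, radius 12 mm, 3 mm thick, fixed flat on the plate, 158 to 207 mm from the arm's axis, beyond the sweep of the nose. Origin: centre of its underside. Red and green may be either way round: one lies 0.5 to 0.77 rad to the left of the table's own -x line, the other as far to the right.
- green_disc: A green disc of the same size marking another angle, not wanted. Origin: centre of its underside.
- lock_lever (a joint): Angle of the yellow locking lever about its upright pivot (rad). 0 when it points along the mitre table's own -x (towards the robot), growing counter-clockwise from above as its tip swings out to the table's own -y (right); at 1.4 it is at its stop, beside the dark stop post. Starts between 0 and 0.3. Friction 0.15 N m, no spring: it stays where left.
- lever_pivot (a point): On the lever's pivot, at the plate's upper face (18 mm above the bench); in the mitre table's frame at x -20, y -200 mm. Its x axis points along the lever to its tip, z up; it turns with the lever. The lever turns counter-clockwise when pushed on its own -y side.
- lever_tip (a point): Tip of the lever, 90 mm from its pivot, 35 mm above the bench. The lever is a straight yellow bar 18 mm wide from 18 to 88 mm from the pivot, 24 to 46 mm above the bench; dark hub of radius 15 mm, up to 52 mm above the bench, on the pivot. The stop post (10 mm thick, top 50 mm above the bench) stands where the lever stops, on its far side.
- offcut: Loose timber offcut, 38 x 110 x 38 mm, standing on the plate between the swing arm's hub and the fences. Origin: centre of its underside.
- tape_measure: Loose yellow tape measure, 60 x 35 x 50 mm, standing on the left part of the plate. Origin: centre of its underside.
- screw_jar: Loose small amber jar, radius 24 mm, 50 mm high, on the right part of the plate. Origin: centre of its underside.
- glue_bottle: Loose white glue bottle, radius 28 mm, 160 mm high, on the bench to the left of the plate. Origin: centre of its underside.
- mug: Loose blue mug, radius 40 mm, 95 mm high, on the bench at the left. Origin: centre of its underside.
- hammer: Loose hammer lying on the bench to the right of the plate. Origin: under the middle of it.
- screwdriver: Loose screwdriver lying on the bench to the right, farther out. Origin: under the middle of it.

How it is judged:
On the way, in this order (a step that is already met when the one before it is completed fails the run):
1. the swing arm points at the red disc while the lever has not yet been moved over (y of red_disc in the frame of swing_nose between -0.012 and 0.012 m and x of red_disc in the frame of swing_nose above 0 m and value of joint lock_lever below 0.5 rad), for 0.3 s.
2. the locking lever is at its stop with the arm still pointing at the red disc (y of red_disc in the frame of swing_nose between -0.012 and 0.012 m and x of red_disc in the frame of swing_nose above 0 m and value of joint lock_lever above 1.25 rad), for 0.2 s.
At the end, for the whole second after the job is handed in: The line straight out from the arm's nose passes over the red disc (within 12 mm of its centre), the locking lever is within 0.15 rad of its stop, and both are at rest (all of step 2 and velocity of joint mitre_arm between -0.05 and 0.05 rad/s and velocity of joint lock_lever between -0.05 and 0.05 rad/s); the robot touches nothing.
It fails at once if the lever was moved over (past 0.5 rad) while the arm did not point at the red disc (value of joint lock_lever above 0.5 rad and not (y of red_disc in the frame of swing_nose between -0.012 and 0.012 m and x of red_disc in the frame of swing_nose above 0 m)).
It fails at once if the swing arm was gripped: fingers pressed on both its sides at once (contact force between the fingers and mitre_arm_c3 above 1 N and contact force between the fingers and mitre_arm_c4 above 1 N).
It fails at once if the lever was gripped: fingers pressed on both its sides at once (contact force between the fingers and lock_lever_c2 above 1 N and contact force between the fingers and lock_lever_c3 above 1 N).
It fails at once if one of the other things on the bench was moved by more than 20 mm (distance of any of offcut, tape_measure, screw_jar, glue_bottle, mug, hammer, screwdriver from where it was at the start of the episode above 0.02 m).
It also fails if it takes over 50 s, if anything falls off the work surface, if the arm or the gripper's body presses on something with over 40 N, if the wrist force passes 120 N, or if a joint passes its speed limit or range.

## Working session

There is one attempt and no reset: what is moved stays moved. The work goes in short steps, Python scripts to look and compute and a tool call to move; the robot and the scene stay as the last step left them, time stands still between calls to the robot, and variables do not carry over. Pictures are saved under pics/ and viewed, about 8 in all and at most 12, crops included, and the job is handed in when it is done.

Besides the shell and the picture viewer there is one more tool, called after ">>>" as name(argument=value, ...), one argument or row to a line, values as JSON. play_rows: Moves the arm, as the interface text tells. Shifts and turns lie within -1 to 1; 1 stands for 0.3 m of shift or pi/2 rad of turn. Its arguments: {"type":"object","properties":{"rows":{"type":"array"},"force":{"type":"number"}},"required":["rows"]}

```bash
mkdir -p pics; ls; cat > h.py <<'E'
import numpy as np, cv2, sys
from plant import ctrl, cams
from scipy.spatial.transform import Rotation as R
def shot(n):
    c=cams.read_camera(n); return c
def ray(c,uv,z):
    V=np.array(c["view"]); Rm=V[:3,:3]; o=-Rm.T@V[:3,3]
    d=Rm.T@np.array([(uv[0]-c["cx"])/c["fx"],(uv[1]-c["cy"])/c["fy"],1])
    return o+d*(z-o[2])/d[2]
def save(c,n): cv2.imwrite(f"pics/{n}.png",c["color"][:,:,::-1])
E
python3 - <<'E'
from h import *
a=shot("scene");b=shot("side")
cv2.imwrite("pics/a.png",np.vstack([a["color"],b["color"]])[:,:,::-1][:, :])
im=cv2.imread("pics/a.png");cv2.imwrite("pics/a.png",im[:, :])
for n,c in (("scene",a),("side",b)):
    save(c,n)
    V=np.array(c["view"]);print(n,-V[:3,:3].T@V[:3,3],V[2,:3],c["fx"])
s=ctrl.get_state();print(s["time"],s["eef_pos"],s["tcp_rot"],s["contact_force"],R.from_quat(s["tcp_rot"]).as_matrix())
E
```

```text
pics
scene [1.11433618 0.34174548 1.14854389] [-0.44876252 -0.28478149 -0.84706062] 413.626195563949
side [ 0.36303356 -0.65547758  0.81580817] [ 0.1943057   0.63504871 -0.74763523] 370.4067586637358
0.1 [6.74378342e-01 1.11901898e-04 2.30030856e-01] [1.07091067e-04 7.07884622e-01 1.13672799e-04 7.06328067e-01] [ 0.0991024  -0.60839514 -1.03505748] [[-2.20130096e-03 -8.96433812e-06  9.99997577e-01]
 [ 3.12196815e-04  9.99999951e-01  9.65160021e-06]
 [-9.99997528e-01  3.12217304e-04 -2.20129806e-03]]
```

View pics/scene.png

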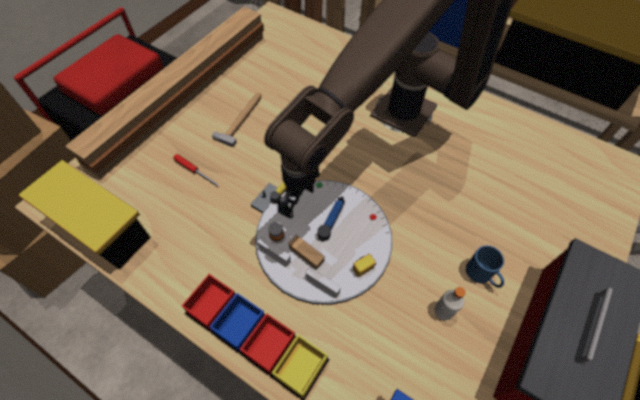

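View pics/side.png

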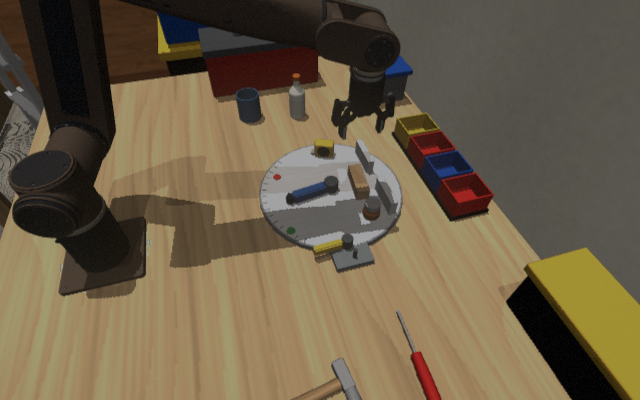

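The red disc is on the left: side (277,177), scene (373,217). The green one is on the right. The blue arm's nose points slightly left of the robot, with its hub at side (331,183) and the lever hub at side (347,241).

```bash
cat > m.py <<'E'
from h import *
def blob(hsv,lo,hi,box):
    m=cv2.inRange(hsv,np.array(lo),np.array(hi)); k=np.zeros_like(m); x0,y0,x1,y1=box
    k[y0:y1,x0:x1]=m[y0:y1,x0:x1]
    n,l,st,ce=cv2.connectedComponentsWithStats(k)
    if n<2: return None
    i=1+np.argmax(st[1:,4]); return ce[i],st[i],(l==i)
BOX={"side":(255,140,410,275),"scene":(245,175,400,305)}
def measure(n):
    c=shot(n); h=cv2.cvtColor(c["color"],cv2.COLOR_RGB2HSV); o={"c":c}
    for k,lo,hi,z in (("red",(0,130,60),(8,255,255),.021),("red2",(172,130,60),(180,255,255),.021),("green",(45,60,30),(90,255,255),.021),
                      ("blue",(100,90,30),(125,255,255),.045),("yellow",(22,150,60),(32,255,255),.042)):
        box=BOX[n]
        if k=="yellow": box=(300,225,372,262) if n=="side" else (250,178,300,215)
        b=blob(h,lo,hi,box)
        if b is None: print(n,k,None); continue
        p=ray(c,b[0],z); o[k]=p
        e=""
        if k in("blue","yellow"):
            ys,xs=np.nonzero(b[2]); P=np.array([ray(c,(x,y),z)[:2] for x,y in zip(xs,ys)])
            q=P-P.mean(0); v=np.linalg.svd(q,full_matrices=False)[2][0]; v=-v if v[0]>0 else v
            t=q@v; e=("dir",np.degrees(np.arctan2(v[1],v[0])).round(1),"ends",(P.mean(0)+v*t.min()).round(3),(P.mean(0)+v*t.max()).round(3))
        print(n,k,b[0].round(1),b[1][4],p.round(4),e)
    return o
E
python3 - <<'E'
from m import *
for n in("scene","side"):
    o=measure(n);c=o["c"]
    # plate: grey low-sat region
    h=cv2.cvtColor(c["color"],cv2.COLOR_RGB2HSV)
    m=cv2.inRange(h,np.array((0,0,60)),np.array((180,45,255)))
    k=np.zeros_like(m);x0,y0,x1,y1=BOX[n];k[y0:y1,x0:x1]=m[y0:y1,x0:x1]
    cs=max(cv2.findContours(k,cv2.RETR_EXTERNAL,cv2.CHAIN_APPROX_NONE)[0],key=cv2.contourArea)
    P=np.array([ray(c,q[0],.018)[:2] for q in cv2.convexHull(cs)],np.float32)
    from scipy.optimize import least_squares
    r=least_squares(lambda s:np.hypot(*(P-s).T)-.21,P.mean(0),loss="soft_l1",f_scale=.003)
    print("centre",r.x.round(4),np.round(r.fun*1000)[:40])
    big=cv2.resize(c["color"][y0-10:y1+10,x0-10:x1+10],None,fx=4,fy=4,interpolation=cv2.INTER_CUBIC)
    cv2.imwrite(f"pics/z_{n}.png",big[:,:,::-1]); print(big.shape)
E
```

```text
scene red [372.8 216.5] 18 [0.4784 0.132  0.021 ] 
scene red2 None
scene green [318.9 184.8] 21 [ 0.4721 -0.0754  0.021 ] 
scene blue [334.1 212.9] 209 [0.5471 0.0304 0.045 ] ('dir', np.float64(-171.0), 'ends', array([0.597, 0.038]), array([0.492, 0.022]))
scene yellow [282.  187.7] 49 [ 0.5594 -0.16    0.042 ] ('dir', np.float64(-167.8), 'ends', array([ 0.58 , -0.156]), array([ 0.537, -0.165]))
centre [0.621  0.0379] [-1. -2. -0. -0. -0. -0. -0. -0. -1. -1. -0.  0.  1. -0.  0.  0.  1.  1.
  1.  1.  1.  2.  1.  1.  2.  1.  1.  0.  0. -1. -1. -3. -2. -3. -3. -3.
 46. 48. 47. 51.]
(600, 700, 3)
side red [276.7 176.6] 26 [0.4782 0.1363 0.021 ] 
side red2 None
side green [290.4 230.2] 43 [ 0.4701 -0.0707  0.021 ] 
side blue [308.8 189.7] 228 [0.551  0.0361 0.045 ] ('dir', np.float64(-172.5), 'ends', array([0.6  , 0.043]), array([0.502, 0.03 ]))
side yellow [327.4 245.6] 180 [ 0.5451 -0.1586  0.042 ] ('dir', np.float64(-177.0), 'ends', array([ 0.584, -0.157]), array([ 0.508, -0.161]))
centre [0.6191 0.0428] [44. -2. -2. -2. -2. -3. -3. -1. -2. 51. 50. 57. 57. -3. -4. -2. -1. -1.
 -1. -1. -0. -1. -1. -1. -0.  1.  0.  0. -0.  0. 37.]
(620, 700, 3)
```

View pics/z_side.png

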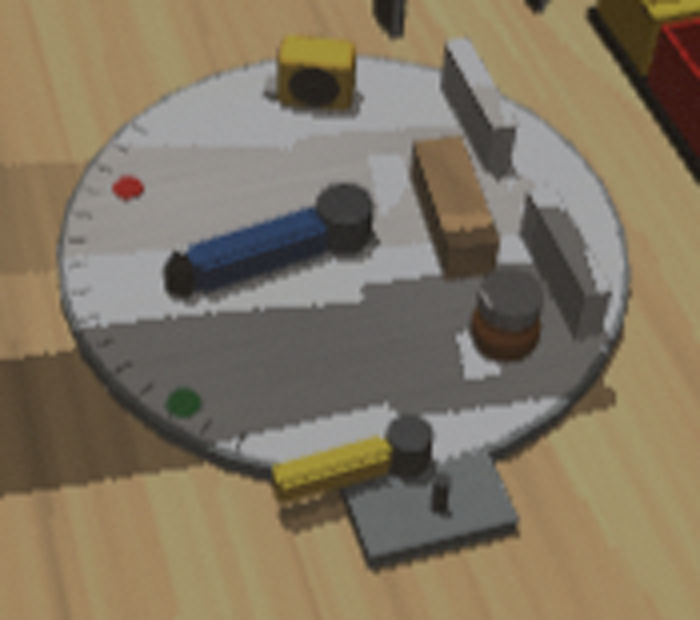

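Measured in the world frame:
- **Axis:** about (0.620, 0.040).
- **Red disc:** (0.478, 0.134), at r = 0.170 and bearing 146.5°. This fits the stated range.
- **Arm:** bearing about 188°. It has to turn about -41.5°, so I push its right side towards +y.
- **Lever pivot:** about (0.606, -0.160).

First I shut the fingers and go down on the right side of the arm.

>>> play_rows(
  rows=[
    [0,[0.2,-0.05,-0.2],[-0.05,0,0]],
    [0,[0.35,-0.06,-0.447],[-0.09,0,0]],
    [0,[0.35,-0.06,-0.447],[-0.09,0,0]],
    [0,[0.35,-0.06,-0.447],[-0.09,0,0]],
    [0,[0.35,-0.06,-0.447],[-0.09,0,0]],
    [0,[0.35,-0.06,-0.447],[-0.09,0,0]],
    [0,[0.35,-0.06,-0.447],[-0.09,0,0]],
    [0,[0.35,-0.06,-0.447],[-0.09,0,0]],
    [0,[0.35,-0.06,-0.447],[-0.09,0,0]],
    [0,[0.35,-0.06,-0.447],[-0.09,0,0]],
  ],
  force=40,
)

```text
time: 1.03
eef_pos: [0.5431, -0.0183, 0.1282]
tcp_rot: [-0.05, 0.704, 0.05, 0.707]
contact_force: [0.2, -0.4, 0.1]
opening: -0.001
```

```bash
cat >> m.py <<'E'
def rel(p,yaw):
    "shift and turn (units) from measured pose to world p, tool down at yaw deg"
    s=ctrl.get_state(); T=R.from_quat(s["tcp_rot"])
    G=R.from_euler("z",yaw,degrees=True)*R.from_matrix([[0,0,1],[0,1,0],[-1,0,0]])
    return (T.inv().apply(np.array(p)-s["eef_pos"])/.3).round(3),((T.inv()*G).as_rotvec()/(np.pi/2)).round(3)
C=np.array([.620,.040])
def arc(a,d=.024,r=.09,z=.03):
    t=np.radians(a);u=np.array([np.cos(t),np.sin(t)]);n=np.array([-u[1],u[0]])
    return [*(C+r*u+d*n),z]
E
python3 - <<'E'
from m import *
c=shot("wrist");save(c,"wrist")
measure("side"); s=ctrl.get_state();print(s["eef_pos"],s["opening"],s["time"])
print(rel([.542,-.015,.03],8))
E
```

```text
side red [276.7 176.7] 25 [0.4781 0.1359 0.021 ] 
side red2 None
side green [290.4 230.2] 44 [ 0.47   -0.0709  0.021 ] 
side blue [309.1 189.5] 228 [0.5518 0.0364 0.045 ] ('dir', np.float64(-172.7), 'ends', array([0.6  , 0.043]), array([0.502, 0.03 ]))
side yellow [327.6 245.6] 179 [ 0.5455 -0.1585  0.042 ] ('dir', np.float64(-177.1), 'ends', array([ 0.584, -0.157]), array([ 0.509, -0.16 ]))
[ 0.54219582 -0.01810797  0.12732657] 0.004731657256511465 1.1333
(array([0.324, 0.011, 0.   ]), array([0.001, 0.001, 0.   ]))
```

View pics/wrist.png

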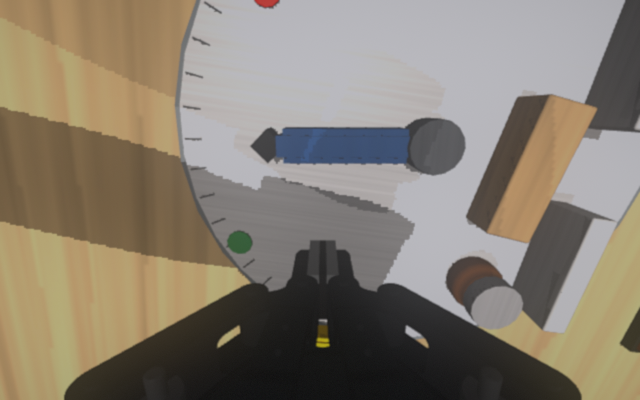

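The wrist view is clear: nose tip at (250,146), hub (437,146), with the finger to the right of the arm. Next I descend.

>>> play_rows(
  rows=[
    [0,[0.13,0.0,0.0],[0,0,0]],
    [0,[0.25,0.0,0.0],[0,0,0]],
    [0,[0.323,0.0,0.0],[0,0,0]],
    [0,[0.323,0.0,0.0],[0,0,0]],
    [0,[0.323,0.0,0.0],[0,0,0]],
  ],
)

```text
time: 1.55
eef_pos: [0.5403, -0.0178, 0.0286]
tcp_rot: [-0.05, 0.706, 0.05, 0.704]
contact_force: [1.0, 0.1, 1.1]
opening: -0.0
```

```bash
python3 - <<'E'
from m import *
c=shot("wrist")
print("nose",ray(c,(250,146),.036)) if 0 else None
s=ctrl.get_state();print(s["eef_pos"],s["contact_force"])
for a in (188,184,180,176,172,168,164,160,156,153): print(a,*rel(arc(a),a-180))
E
```

```text
[ 0.54189139 -0.0181203   0.03035924] [ 0.30338499 -0.39352735  0.43586858]
188 [ 0.001  0.076 -0.015] [0.001 0.001 0.   ]
184 [ 0.001  0.097 -0.02 ] [0.046 0.001 0.   ]
180 [ 0.001  0.118 -0.023] [0.09  0.001 0.   ]
176 [ 0.001  0.14  -0.025] [0.135 0.001 0.   ]
172 [ 0.001  0.161 -0.025] [0.179 0.001 0.   ]
168 [ 0.001  0.183 -0.024] [0.223 0.001 0.   ]
164 [ 0.001  0.205 -0.021] [0.268 0.001 0.   ]
160 [ 0.001  0.226 -0.017] [0.312 0.001 0.   ]
156 [ 0.001  0.247 -0.012] [0.357 0.001 0.   ]
153 [ 0.001  0.262 -0.006] [0.39  0.001 0.   ]
```

>>> play_rows(
  rows=[
    [0,[0,0.076,-0.015],[0,0,0]],
    [0,[0,0.097,-0.02],[0.046,0,0]],
    [0,[0,0.118,-0.023],[0.09,0,0]],
    [0,[0,0.14,-0.025],[0.135,0,0]],
    [0,[0,0.161,-0.025],[0.179,0,0]],
    [0,[0,0.183,-0.024],[0.223,0,0]],
    [0,[0,0.205,-0.021],[0.268,0,0]],
    [0,[0,0.216,-0.019],[0.29,0,0]],
    [0,[0,0.226,-0.017],[0.312,0,0]],
    [0,[0,0.226,-0.017],[0.312,0,0]],
  ],
)

```text
time: 2.43
eef_pos: [0.5278, 0.0483, 0.0322]
tcp_rot: [0.122, 0.695, -0.123, 0.698]
contact_force: [-0.5, -0.1, 0.8]
opening: 0.003
```

```bash
python3 - <<'E'
from m import *
c=shot("wrist");save(c,"w2")
measure("side");measure("scene"); s=ctrl.get_state();print(s["eef_pos"],s["contact_force"])
E
```

```text
side red [276.9 176.4] 31 [0.4789 0.1371 0.021 ] 
side red2 None
side green [290.5 230.2] 45 [ 0.4703 -0.0707  0.021 ] 
side blue [321.2 181.1] 17 [0.5949 0.0591 0.045 ] ('dir', np.float64(98.6), 'ends', array([0.597, 0.043]), array([0.593, 0.072]))
side yellow [327.4 245.6] 175 [ 0.5451 -0.1584  0.042 ] ('dir', np.float64(-176.8), 'ends', array([ 0.584, -0.156]), array([ 0.509, -0.16 ]))
scene red [372.5 216.5] 20 [0.4789 0.1312 0.021 ] 
scene red2 None
scene green [318.9 184.5] 23 [ 0.4711 -0.076   0.021 ] 
scene blue [342.6 219.3] 253 [0.5519 0.0643 0.045 ] ('dir', np.float64(163.6), 'ends', array([0.605, 0.049]), array([0.5 , 0.08]))
scene yellow [284.  185.1] 88 [ 0.5474 -0.1606  0.042 ] ('dir', np.float64(-175.8), 'ends', array([ 0.579, -0.158]), array([ 0.514, -0.163]))
[0.52807062 0.04820919 0.03135532] [ 0.05584696 -0.67152266  0.15481336]
```

View pics/w2.png

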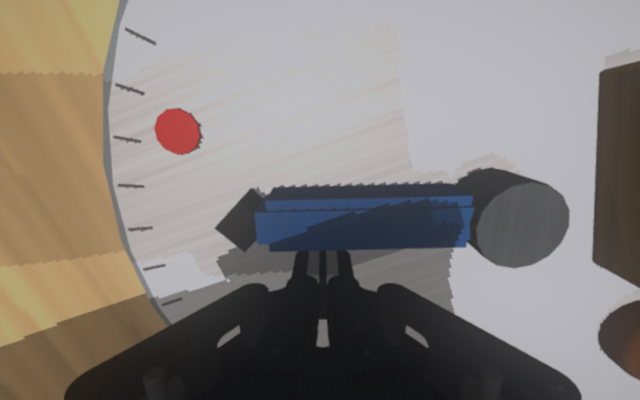

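The wrist view shows the nose tip at (217,230), hub top (519,225) and red disc (178,131). I can measure everything from this one picture.

```bash
python3 - <<'E'
from m import *
c=shot("wrist")
h=ray(c,(519.5,225),.056);n=ray(c,(217,230),.036);r=ray(c,(178,131),.021)
print(h,n,r,"len",np.hypot(*(n-h)[:2]),np.hypot(*(r-h)[:2]))
f=lambda v:np.degrees(np.arctan2(v[1],v[0]))
print("arm",f(n-h),"red",f(r-h))
s=ctrl.get_state();print(s["eef_pos"])
for a in (160,157,154,151.5,149): print(a,*rel(arc(a),a-180))
E
```

```text
[0.61908534 0.04450577 0.056     ] [0.48366294 0.08247135 0.036     ] [0.48153625 0.13482754 0.021     ] len 0.14064355889707741 0.16455325413225558
arm 164.33919591432556 red 146.70904929851162
[0.52785247 0.04823905 0.03096811]
160 [ 0.003 -0.001 -0.002] [ 0.     0.002 -0.001]
157 [ 0.003  0.015 -0.006] [ 0.034  0.002 -0.001]
154 [ 0.003  0.031 -0.009] [ 0.067  0.002 -0.001]
151.5 [ 0.003  0.044 -0.01 ] [ 0.095  0.002 -0.001]
149 [ 0.003  0.058 -0.012] [ 0.123  0.002 -0.001]
```

>>> play_rows(
  rows=[
    [0,[0,0.009,-0.004],[0.017,0,0]],
    [0,[0,0.018,-0.006],[0.034,0,0]],
    [0,[0,0.027,-0.008],[0.05,0,0]],
    [0,[0,0.036,-0.01],[0.067,0,0]],
    [0,[0,0.044,-0.01],[0.095,0,0]],
    [0,[0,0.051,-0.011],[0.11,0,0]],
    [0,[0,0.058,-0.012],[0.123,0,0]],
    [0,[0,0.064,-0.012],[0.135,0,0]],
    [0,[0,0.064,-0.012],[0.135,0,0]],
  ],
)

```text
time: 3.38
eef_pos: [0.5301, 0.0677, 0.0299]
tcp_rot: [0.196, 0.679, -0.196, 0.68]
contact_force: [0.7, -0.7, 0.9]
opening: -0.005
```

```bash
python3 - <<'E'
from m import *
c=shot("wrist");save(c,"w3")
s=ctrl.get_state();print(s["eef_pos"],s["contact_force"])
E
```

```text
[0.52985854 0.06788498 0.02964777] [-0.65205472 -1.16527397 -0.10981257]
```

View pics/w3.png

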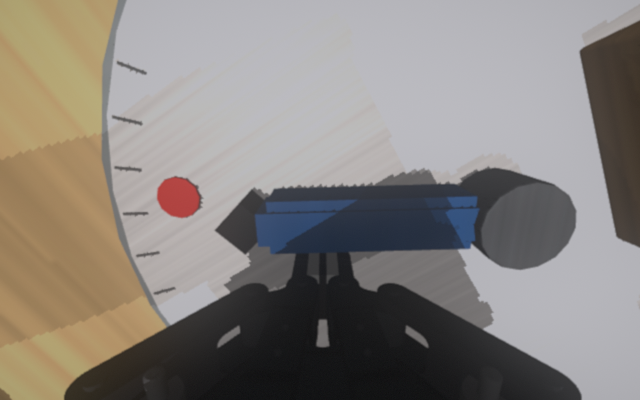

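Nose tip at (217,230), hub (526,225), red disc (179.5,197): close, but a little more to go.

```bash
cat >> m.py <<'E'
def point(c,H,N,D):
    h=ray(c,H,.056)[:2];n=ray(c,N,.036)[:2];r=ray(c,D,.021)[:2];f=lambda v:np.degrees(np.arctan2(v[1],v[0]))
    u=(n-h)/np.linalg.norm(n-h)
    print(h,n,r,"len",np.linalg.norm(n-h),np.linalg.norm(r-h),"arm",f(n-h),"red",f(r-h),"off",u[0]*(r-h)[1]-u[1]*(r-h)[0])
E
python3 - <<'E'
from m import *
point(shot("wrist"),(526,225),(217,230),(179.5,197))
for a in (147,145,143,142,141): print(a,*rel(arc(a),a-180))
E
```

```text
[0.61975472 0.04510094] [0.49463471 0.11107302] [0.48111675 0.13493599] len 0.14144727941493027 0.16519934388271057 arm 152.19864311717467 red 147.05744713569104 off -0.01480358471130687
147 [-0.002  0.006  0.004] [ 0.01  -0.    -0.001]
145 [-0.002  0.016  0.001] [ 0.032 -0.    -0.001]
143 [-0.002  0.027 -0.001] [ 0.054 -0.    -0.001]
142 [-0.002  0.032 -0.002] [ 0.065 -0.    -0.001]
141 [-0.002  0.038 -0.002] [ 0.076 -0.    -0.001]
```

>>> play_rows(
  rows=[
    [0,[0,0.007,0],[0.014,0,0]],
    [0,[0,0.014,0],[0.028,0,0]],
    [0,[0,0.021,-0.001],[0.042,0,0]],
    [0,[0,0.027,-0.001],[0.055,0,0]],
    [0,[0,0.027,-0.001],[0.055,0,0]],
    [0,[0,0.027,-0.001],[0.055,0,0]],
  ],
)

```text
time: 3.98
eef_pos: [0.5325, 0.075, 0.0288]
tcp_rot: [0.225, 0.671, -0.225, 0.67]
contact_force: [-3.0, -1.1, 0.4]
opening: 0.001
```

```bash
python3 - <<'E'
from m import *
c=shot("wrist");save(c,"w4")
m=cv2.cvtColor(c["color"],cv2.COLOR_RGB2HSV);b=blob(m,(0,130,60),(8,255,255),(100,50,260,300));print(b[0])
point(c,(526,225),(217,230),b[0])
measure("scene")
s=ctrl.get_state();print(s["eef_pos"],s["contact_force"])
E
```

```text
[181.37309645 221.57783418]
[0.61982466 0.04558292] [0.50161523 0.12119692] [0.48072188 0.13527197] len 0.1403244366437 0.16551045310924442 arm 147.39452448770933 red 147.18736488034082 off -0.00059842114146752
scene red [372.8 216.4] 17 [0.478  0.1319 0.021 ] 
scene red2 [372. 218.] 1 [0.4845 0.1326 0.021 ] 
scene green [318.9 184.5] 23 [ 0.4711 -0.076   0.021 ] 
scene blue [345.8 225. ] 289 [0.5634 0.0827 0.045 ] ('dir', np.float64(147.7), 'ends', array([0.609, 0.054]), array([0.516, 0.113]))
scene yellow [284.2 185. ] 88 [ 0.547  -0.1602  0.042 ] ('dir', np.float64(-175.4), 'ends', array([ 0.579, -0.158]), array([ 0.514, -0.163]))
[0.53271495 0.0749085  0.02882759] [-2.15034191 -0.61281809 -0.29061473]
```

View pics/w4.png

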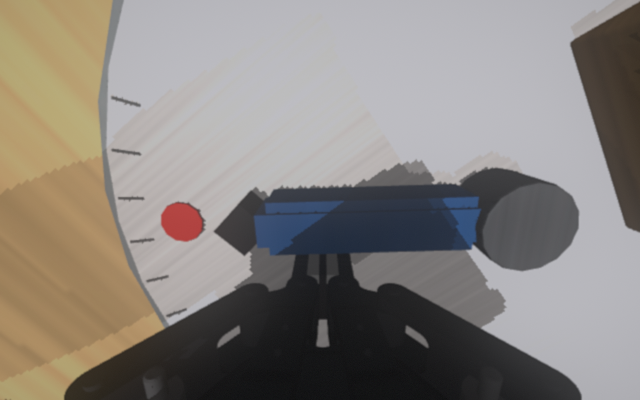

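The line from the nose passes within about 1 mm of the red disc's centre. Now I back off and rise.

>>> play_rows(
  rows=[
    [0,[0,-0.07,0],[0,0,0]],
    [0,[0,-0.15,0],[0,0,0]],
    [0,[-0.1,-0.15,0],[0,0,0]],
    [0,[-0.2,-0.15,0],[0,0,0]],
    [0,[-0.33,-0.15,0],[0,0,0]],
    [0,[-0.33,-0.15,0],[0,0,0]],
    [0,[-0.33,-0.15,0],[0,0,0]],
  ],
)

```text
time: 4.67
eef_pos: [0.5096, 0.0386, 0.1321]
tcp_rot: [0.226, 0.667, -0.224, 0.674]
contact_force: [0.2, 0.2, -0.4]
opening: -0.001
```

```bash
cat >> m.py <<'E'
PV=np.array([.607,-.157])
def larc(a,d=.018,r=.065,z=.03):
    t=np.radians(a);u=np.array([np.cos(t),np.sin(t)]);n=np.array([-u[1],u[0]])
    return [*(PV+r*u-d*n),z]
E
python3 - <<'E'
from m import *
o=measure("side");measure("scene")
print(larc(183,.04),rel(larc(183,.04,z=.13),3)); print(ctrl.get_state()["qpos"],ctrl.get_state()["eef_pos"])
E
```

```text
side red [276.7 176.6] 28 [0.4782 0.1363 0.021 ] 
side red2 None
side green [290.5 230.2] 44 [ 0.4703 -0.0709  0.021 ] 
side blue [308.1 176.8] 206 [0.5629 0.0864 0.045 ] ('dir', np.float64(144.3), 'ends', array([0.602, 0.058]), array([0.522, 0.116]))
side yellow [327.6 245.6] 179 [ 0.5455 -0.1586  0.042 ] ('dir', np.float64(-176.7), 'ends', array([ 0.584, -0.156]), array([ 0.509, -0.161]))
scene red [372.6 216.5] 19 [0.4785 0.1315 0.021 ] 
scene red2 None
scene green [319.1 184.6] 19 [ 0.4709 -0.0752  0.021 ] 
scene blue [345.3 225.3] 278 [0.565  0.0822 0.045 ] ('dir', np.float64(145.7), 'ends', array([0.608, 0.053]), array([0.518, 0.114]))
scene yellow [284.1 185. ] 87 [ 0.547  -0.1603  0.042 ] ('dir', np.float64(-176.1), 'ends', array([ 0.579, -0.158]), array([ 0.514, -0.163]))
[np.float64(0.539995641991235), np.float64(-0.12045665576560839), 0.03] (array([-0.006, -0.357,  0.41 ]), array([-0.445,  0.001, -0.   ]))
[-1.23405229e-01  2.95450730e-02  2.06803442e+00  5.03352161e-04
  1.04314010e+00  5.23586298e-01] [0.50648042 0.03896089 0.12817218]
```

```bash
python3 - <<'E'
from m import *
c=shot("wrist");save(c,"w5")
E
```

```text
(no output)
```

View pics/w5.png

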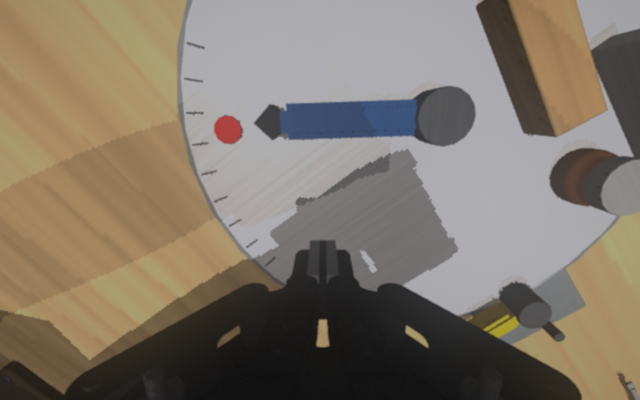

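Nose tip at (254,122), hub top (446,115), red disc (228.5,129.5), so the nose points at the red disc. I'll put a number on that and move over beside the lever.

```bash
python3 - <<'E'
from m import *
point(shot("wrist"),(446,115.5),(254,122),(228.5,129.5))
E
```

```text
[0.61946392 0.04367523] [0.50425933 0.12434507] [0.48023622 0.13424229] len 0.14064039260700223 0.16609258451132147 arm 144.9990944106273 red 146.9561586294495 off 0.005672156885858898
```

>>> play_rows(
  rows=[
    [0,[0,-0.08,0.09],[-0.08,0,0]],
    [0,[0,-0.16,0.18],[-0.16,0,0]],
    [0,[0,-0.24,0.28],[-0.24,0,0]],
    [0,[0,-0.32,0.37],[-0.32,0,0]],
    [0,[0,-0.357,0.41],[-0.4,0,0]],
    [0,[0,-0.357,0.41],[-0.445,0,0]],
    [0,[0,-0.357,0.41],[-0.445,0,0]],
    [0,[0,-0.357,0.41],[-0.445,0,0]],
  ],
)

```text
time: 5.53
eef_pos: [0.5391, -0.1205, 0.1267]
tcp_rot: [-0.017, 0.708, 0.018, 0.706]
contact_force: [-0.3, 0.6, -0.3]
opening: 0.003
```

```bash
python3 - <<'E'
from m import *
c=shot("wrist");save(c,"w6");print(rel(larc(183,.04,z=.03),3),ctrl.get_state()["eef_pos"])
E
```

```text
(array([ 0.323, -0.002,  0.003]), array([-0.002, -0.001, -0.001])) [ 0.53919364 -0.12011327  0.12701742]
```

View pics/w6.png

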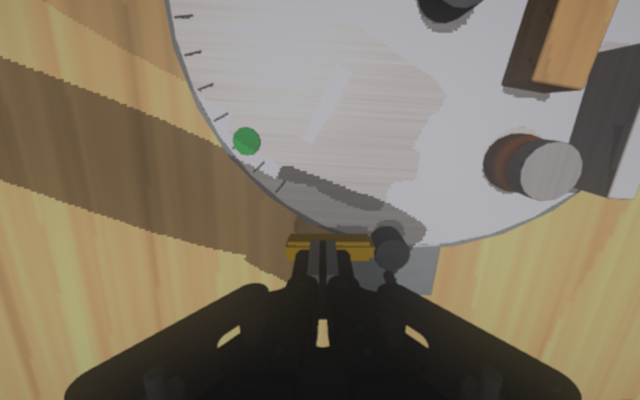

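The lever's yellow bar lies at (287–372, 233–260) and its hub top at (392,250). I check that against the planned finger position before descending.

```bash
python3 - <<'E'
from m import *
c=shot("wrist")
print("hub",ray(c,(392,250),.052),"tip top edges",ray(c,(288,234),.046),ray(c,(372,234),.046),ray(c,(287,247),.046))
print("post",ray(c,(390,278),.05))
E
```

```text
hub [ 0.59889152 -0.15220747  0.052     ] tip top edges [ 0.51199867 -0.14480335  0.046     ] [ 0.58215516 -0.14129182  0.046     ] [ 0.5113215  -0.15682958  0.046     ]
post [ 0.60094766 -0.1798531   0.05      ]
```

>>> play_rows(
  rows=[
    [0,[0.12,0.015,0],[0,0,0]],
    [0,[0.24,0.015,0],[0,0,0]],
    [0,[0.32,0.015,0],[0,0,0]],
    [0,[0.32,0.015,0],[0,0,0]],
  ],
)

```text
time: 5.97
eef_pos: [0.5349, -0.1134, 0.0264]
tcp_rot: [-0.017, 0.711, 0.02, 0.703]
contact_force: [-1.8, 0.3, -0.8]
opening: -0.001
```

```bash
sed -i 's/^PV=.*/PV=np.array([.602,-.154])/' m.py; python3 - <<'E'
from m import *
s=ctrl.get_state();print(s["eef_pos"],s["contact_force"])
for a in range(183,264,5): print(a,*rel(larc(a),a-180))
E
```

```text
[ 0.53490814 -0.11342034  0.02642579] [-1.81083966  0.3012288  -0.82486336]
183 [-0.012 -0.087 -0.001] [-0.    -0.007 -0.003]
188 [-0.012 -0.106 -0.005] [-0.056 -0.007 -0.004]
193 [-0.012 -0.125 -0.008] [-0.111 -0.007 -0.004]
198 [-0.013 -0.145 -0.009] [-0.167 -0.007 -0.004]
203 [-0.013 -0.164 -0.008] [-0.222 -0.006 -0.005]
208 [-0.013 -0.184 -0.006] [-0.278 -0.006 -0.005]
213 [-0.013 -0.203 -0.001] [-0.334 -0.006 -0.005]
218 [-0.013 -0.222  0.004] [-0.389 -0.006 -0.005]
223 [-0.013 -0.24   0.012] [-0.445 -0.006 -0.006]
228 [-0.014 -0.257  0.021] [-0.5   -0.005 -0.006]
233 [-0.014 -0.274  0.031] [-0.556 -0.005 -0.006]
238 [-0.014 -0.29   0.043] [-0.611 -0.005 -0.006]
243 [-0.014 -0.304  0.056] [-0.667 -0.005 -0.007]
248 [-0.014 -0.318  0.07 ] [-0.722 -0.004 -0.007]
253 [-0.015 -0.33   0.086] [-0.778 -0.004 -0.007]
258 [-0.015 -0.34   0.102] [-0.834 -0.004 -0.007]
263 [-0.015 -0.35   0.12 ] [-0.889 -0.003 -0.008]
```

>>> play_rows(
  rows=[
    [0,[-0.012,-0.087,-0.001],[0,0,0]],
    [0,[-0.012,-0.106,-0.005],[-0.056,0,0]],
    [0,[-0.012,-0.125,-0.008],[-0.111,0,0]],
    [0,[-0.013,-0.145,-0.009],[-0.167,0,0]],
    [0,[-0.013,-0.164,-0.008],[-0.222,0,0]],
    [0,[-0.013,-0.184,-0.006],[-0.278,0,0]],
    [0,[-0.013,-0.203,-0.001],[-0.334,0,0]],
    [0,[-0.013,-0.222,0.004],[-0.389,0,0]],
    [0,[-0.013,-0.222,0.004],[-0.389,0,0]],
    [0,[-0.013,-0.222,0.004],[-0.389,0,0]],
  ],
)

```text
time: 6.8
eef_pos: [0.544, -0.1817, 0.0367]
tcp_rot: [-0.229, 0.669, 0.23, 0.669]
contact_force: [-1.6, 2.3, -1.0]
opening: -0.0
```

```bash
python3 - <<'E'
from m import *
c=shot("wrist");save(c,"w7")
s=ctrl.get_state();print(s["eef_pos"],s["contact_force"])
for a in range(218,270,5): print(a,*rel(larc(a),a-180))
E
```

```text
[ 0.54409791 -0.18182144  0.03673865] [-1.30151494  3.01704293 -0.43417415]
218 [ 0.022  0.014 -0.008] [-0.001 -0.    -0.001]
223 [ 0.022 -0.005 -0.012] [-0.057 -0.    -0.001]
228 [ 0.022 -0.024 -0.015] [-0.113 -0.    -0.001]
233 [ 0.022 -0.044 -0.016] [-0.168 -0.    -0.001]
238 [ 0.022 -0.064 -0.015] [-0.224  0.    -0.001]
243 [ 0.022 -0.083 -0.012] [-0.279  0.    -0.001]
248 [ 0.022 -0.102 -0.008] [-0.335  0.    -0.001]
253 [ 0.022 -0.121 -0.002] [-0.39   0.    -0.001]
258 [ 0.022 -0.139  0.005] [-0.446  0.    -0.001]
263 [ 0.022 -0.157  0.014] [-0.501  0.    -0.001]
268 [ 0.022 -0.173  0.024] [-0.557  0.    -0.001]
```

View pics/w7.png

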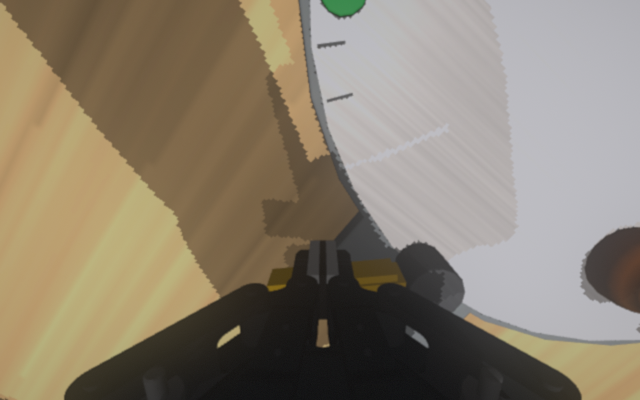

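The lever's yellow bar is in front of the finger and moving with it. I continue round to the stop.

>>> play_rows(
  rows=[
    [0,[0.01,-0.014,-0.012],[-0.057,0,0]],
    [0,[0.015,-0.03,-0.015],[-0.113,0,0]],
    [0,[0.018,-0.047,-0.016],[-0.168,0,0]],
    [0,[0.018,-0.064,-0.015],[-0.224,0,0]],
    [0,[0.018,-0.083,-0.012],[-0.279,0,0]],
    [0,[0.018,-0.102,-0.008],[-0.335,0,0]],
    [0,[0.018,-0.121,-0.002],[-0.39,0,0]],
    [0,[0.018,-0.139,0.005],[-0.446,0,0]],
    [0,[0.018,-0.139,0.005],[-0.446,0,0]],
    [0,[0.018,-0.139,0.005],[-0.446,0,0]],
  ],
)

```text
time: 7.68
eef_pos: [0.5688, -0.2133, 0.0315]
tcp_rot: [-0.443, 0.551, 0.448, 0.548]
contact_force: [-10.1, 4.4, 6.6]
opening: -0.002
```

```bash
python3 - <<'E'
from m import *
c=shot("side");save(c,"s8")
big=cv2.resize(c["color"][140:290,260:410],None,fx=4,fy=4,interpolation=cv2.INTER_CUBIC);cv2.imwrite("pics/s8.png",big[:,:,::-1])
s=ctrl.get_state();print(s["eef_pos"],s["contact_force"])
for a in range(258,275,3): print(a,*rel(larc(a),a-180))
E
```

```text
[ 0.56878904 -0.21335954  0.03153446] [-8.88669255  4.0500397   5.83122174]
258 [ 0.005 -0.007 -0.   ] [ 0.001  0.001 -0.005]
261 [ 0.005 -0.019 -0.003] [-0.032  0.001 -0.005]
264 [ 0.005 -0.03  -0.005] [-0.066  0.001 -0.005]
267 [ 0.005 -0.042 -0.007] [-0.099  0.001 -0.005]
270 [ 0.005 -0.054 -0.008] [-0.132  0.001 -0.005]
273 [ 0.005 -0.065 -0.008] [-0.166  0.001 -0.005]
```

View pics/s8.png

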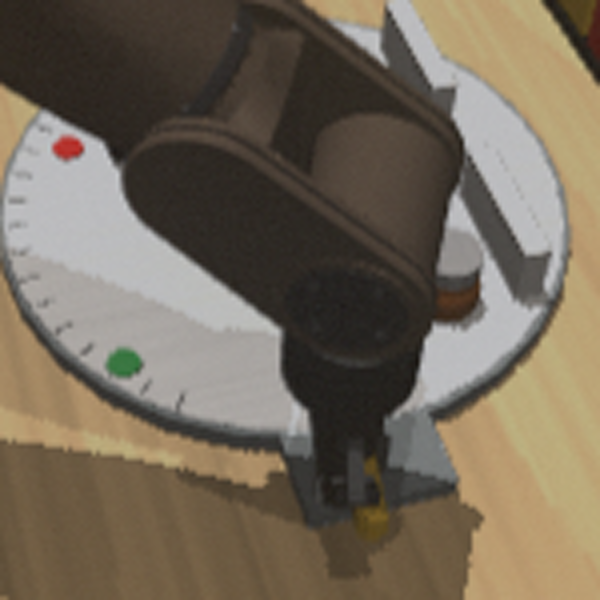

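The lever is nearly at the stop and the contact force has risen to about 10 N. I push a little further.

>>> play_rows(
  rows=[
    [0,[0,-0.007,-0.002],[-0.015,0,0]],
    [0,[0,-0.014,-0.003],[-0.03,0,0]],
    [0,[0,-0.02,-0.004],[-0.045,0,0]],
    [0,[0,-0.02,-0.004],[-0.045,0,0]],
  ],
)

```text
time: 8.07
eef_pos: [0.5689, -0.2143, 0.0313]
tcp_rot: [-0.457, 0.537, 0.473, 0.528]
contact_force: [-26.1, 5.5, 18.9]
opening: 0.0
```

The tool stood still while the force rose to about 33 N, so the lever is at its stop. I back away and rise.

>>> play_rows(
  rows=[
    [0,[0,0.05,0],[0,0,0]],
    [0,[0,0.12,0],[0,0,0]],
    [0,[-0.1,0.15,0],[0,0,0]],
    [0,[-0.22,0.15,0],[0,0,0]],
    [0,[-0.34,0.15,0],[0,0,0]],
    [0,[-0.46,0.15,0],[0,0,0]],
    [0,[-0.55,0.15,0],[0,0,0]],
    [0,[-0.55,0.15,0],[0,0,0]],
    [0,[-0.55,0.15,0],[0,0,0]],
  ],
)

```text
time: 8.82
eef_pos: [0.5341, -0.2121, 0.2]
tcp_rot: [-0.467, 0.533, 0.461, 0.534]
contact_force: [-1.0, 0.1, -0.7]
opening: -0.0
```

```bash
python3 - <<'E'
from m import *
a=shot("side");b=shot("wrist");cv2.imwrite("pics/f.png",np.vstack([cv2.resize(a["color"][140:290,250:450],(560,420)),cv2.resize(b["color"],(288,180)).repeat(1,0) if 0 else np.zeros((1,560,3),np.uint8)])[:,:,::-1])
BOX["side"]=(255,140,410,290)
h=cv2.cvtColor(a["color"],cv2.COLOR_RGB2HSV)
l=blob(h,(22,130,40),(32,255,255),(310,220,400,290));print("lever",l[0],l[1][4])
ys,xs=np.nonzero(l[2]);P=np.array([ray(a,(x,y),.042)[:2] for x,y in zip(xs,ys)]);q=P-P.mean(0);v=np.linalg.svd(q)[2][0] if 0 else np.linalg.svd(q,full_matrices=False)[2][0]
print(P.mean(0),np.degrees(np.arctan2(*v[::-1])))
measure("side");print(ctrl.get_state()["eef_pos"],ctrl.get_state()["contact_force"])
E
```

```text
lever [350.59259259 253.03703704] 81
[ 0.59350597 -0.1953415 ] -107.07557125509463
side red [276.7 176.7] 25 [0.4781 0.1359 0.021 ] 
side red2 None
side green [290.5 230.2] 44 [ 0.4703 -0.0709  0.021 ] 
side blue [302.3 175.4] 139 [0.548  0.0964 0.045 ] ('dir', np.float64(141.9), 'ends', array([0.576, 0.075]), array([0.521, 0.117]))
side yellow [350.2 252.9] 76 [ 0.5928 -0.1948  0.042 ] ('dir', np.float64(-106.2), 'ends', array([ 0.599, -0.172]), array([ 0.588, -0.212]))
[ 0.53156647 -0.21051999  0.19451001] [-0.13402157 -0.47601348  0.2729334 ]
```

View pics/f.png

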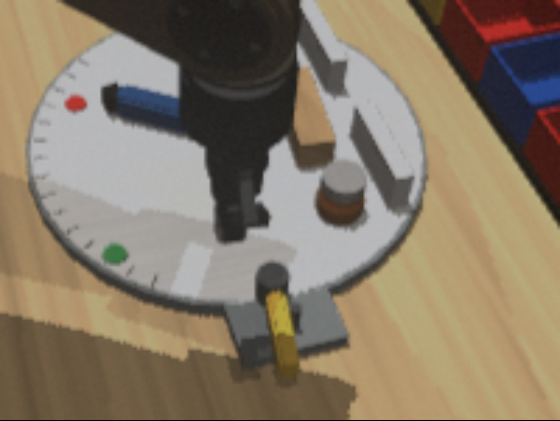

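The picture shows the lever lying beside its post and the arm pointing at the red disc. My single-view angle mixes in the bar's visible side face, so I move the tool out of the way and check from above by numbers.

>>> play_rows(
  rows=[
    [0,[-0.1,0,0],[0,0,0]],
    [0,[-0.2,0,-0.1],[0.075,0,0]],
    [0,[-0.2,-0.03,-0.2],[0.15,0,0]],
    [0,[-0.2,-0.06,-0.3],[0.225,0,0]],
    [0,[-0.2,-0.1,-0.3],[0.3,0,0]],
    [0,[-0.2,-0.1,-0.3],[0.375,0,0]],
    [0,[-0.2,-0.1,-0.3],[0.45,0,0]],
    [0,[-0.2,-0.1,-0.3],[0.52,0,0]],
    [0,[-0.2,-0.1,-0.3],[0.6,0,0]],
    [0,[-0.2,-0.1,-0.3],[0.67,0,0]],
  ],
)

```text
time: 9.8
eef_pos: [0.549, -0.3038, 0.2531]
tcp_rot: [-0.131, 0.696, 0.133, 0.694]
contact_force: [0.4, -1.1, -0.4]
opening: 0.0
```

>>> play_rows(
  rows=[
    [0,[0,0,0],[0.075,0,0]],
    [0,[0,0,0],[0.15,0,0]],
    [0,[0,0,0],[0.22,0,0]],
    [0,[0,0,0],[0.22,0,0]],
    [0,[0,0,0],[0.22,0,0]],
  ],
)

```text
time: 10.22
eef_pos: [0.5492, -0.3038, 0.2539]
tcp_rot: [-0.013, 0.708, 0.014, 0.706]
contact_force: [-0.3, 0.3, -0.4]
opening: -0.001
```

```bash
python3 - <<'E'
from m import *
def axis(c,lo,hi,box,z):
    h=cv2.cvtColor(c["color"],cv2.COLOR_RGB2HSV);b=blob(h,lo,hi,box)
    if b is None: return print(None)
    ys,xs=np.nonzero(b[2]); P=np.array([ray(c,(x,y),z)[:2] for x,y in zip(xs,ys)],np.float32)
    r=cv2.minAreaRect(P*1000);q=P-P.mean(0);v=np.linalg.svd(q,full_matrices=False)[2][0]
    print(b[1],"mean",P.mean(0),"size mm",r[1],"dir",np.degrees(np.arctan2(v[1],v[0]))%180)
c=shot("wrist");print("wrist cam",-np.array(c["view"])[:3,:3].T@np.array(c["view"])[:3,3])
full=(0,0,640,400)
axis(c,(20,130,40),(33,255,255),full,.046)
axis(c,(100,90,30),(125,255,255),full,.05)
for n in("side","scene"):
    c=shot(n);axis(c,(20,130,40),(33,255,255),(320,230,400,290) if n=="side" else (245,175,300,215),.044);axis(c,(100,90,30),(125,255,255),BOX[n],.046)
print(ctrl.get_state()["eef_pos"],ctrl.get_state()["time"])
E
```

```text
wrist cam [ 0.54717064 -0.22878374  0.39637131]
[ 346   58   31   72 1149] mean [ 0.589939  -0.2089048] size mm (76.76419067382812, 19.51042938232422) dir 79.765884
None
[345 243  12  32 244] mean [ 0.58698004 -0.21236083] size mm (88.56434631347656, 20.713266372680664) dir 78.7267
[292 171  33  13 214] mean [0.5617648  0.08584595] size mm (26.085824966430664, 99.57975769042969) dir 144.04407
[255 179  17  17 101] mean [ 0.5917982  -0.21148315] size mm (75.37448120117188, 21.196046829223633) dir 76.660965
[330 217  33  18 279] mean [0.56471753 0.08263106] size mm (28.910228729248047, 106.79051971435547) dir 145.80444
[ 0.54952141 -0.30407229  0.25507865] 10.3667
```

```bash
python3 -c "
from plant import ctrl
print(ctrl.sign_off())"
```

```text
the job is handed in; nothing more can be done
None
```

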